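Dry-build the layup plug on its base

TASK

Dry-build the layup plug on the grey steel base, one piece at a time from the bottom up: first the dark steel sole plate flat between the base's two end stops, then the two-bore block, then the plywood spreader plate, and on top the larger of the two half-round formers, flat side down. Set each piece centred on the one below with their long sides parallel, and let everything go. Leave the smaller former and the tape roll where they are.

Things in the scene. Friction and masses are not known exactly. Their poses are not given: they have to be found in the camera images.
- base: Fixed light grey steel tooling base: flat plate 84 (x) x 138 (y) x 10 (z) mm with a low dark stop bar (60 x 7 mm, 8 mm above the plate) across each y end, 124 mm free between the bars. The sole plate lies on its upper face, long side along y. Origin: centre of its underside, the seat 10 mm above; z up.
- sole_plate: Loose dark steel plate 50 (x) x 110 (y) x 16 (z) mm, about 0.3 kg, with two small bright plugs near its ends. Origin: centre of its underside; z up, y along its length. Grasp across x (50 mm) from above.
- bore_block: Loose cream forming block with rounded edges, 40 (x) x 66 (y) x 28 (z) mm, about 0.11 kg, two bores in an end; flat top. Origin: centre of its underside; z up, y along its length. Grasp across x (40 mm) from above.
- spreader: Loose plywood plate 46 (x) x 86 (y) x 14 (z) mm, about 0.04 kg, with two small dark hole marks. Origin: centre of its underside; z up, y along its length. Grasp across x (46 mm) from above.
- large_former: Larger of two loose cream half-round formers (half discs standing on their flat side): 34 mm thick (x, two flat upright faces), 72 mm long (y), 37 mm high (z), about 0.075 kg. Origin: centre of its underside; z up. Grasp across x (34 mm) from above.
- small_former: Smaller cream half-round former of the same kind: 30 mm thick (x), 60 mm long (y), 32 mm high (z). Loose; to be left where it is. Origin: centre of its underside.
- ptfe_roll: White roll of release tape lying flat, 68 mm across, 19 mm high. Loose; to be left where it is. Origin: centre of its underside.

How it is judged (in metres and radians):
On the way, in this order (a step that is already met when the one before it is completed fails the run):
1. the sole plate lies flat on the base, between its end stops, let go (z of sole_plate in the frame of base between 0.007 and 0.013 m and horizontal distance between sole_plate and base below 0.012 m and angle between the y axis of sole_plate and the y axis of base, either way round below 0.17 rad and angle between sole_plate's own z axis and vertical below 0.08 rad and contact force between the fingers and sole_plate below 0.1 N and linear speed of sole_plate below 0.02 m/s and angular speed of sole_plate below 0.2 rad/s), for 0.2 s.
2. the two-bore block stands centred on the sole plate, let go (z of bore_block in the frame of sole_plate between 0.013 and 0.019 m and horizontal distance between bore_block and sole_plate below 0.01 m and angle between the y axis of bore_block and the y axis of sole_plate, either way round below 0.17 rad and angle between bore_block's own z axis and vertical below 0.08 rad and contact force between the fingers and bore_block below 0.1 N and linear speed of bore_block below 0.02 m/s and angular speed of bore_block below 0.2 rad/s), for 0.2 s.
3. the plywood spreader lies centred on the block, let go (z of spreader in the frame of bore_block between 0.025 and 0.031 m and horizontal distance between spreader and bore_block below 0.01 m and angle between the y axis of spreader and the y axis of bore_block, either way round below 0.17 rad and angle between spreader's own z axis and vertical below 0.08 rad and contact force between the fingers and spreader below 0.1 N and linear speed of spreader below 0.02 m/s and angular speed of spreader below 0.2 rad/s), for 0.2 s.
4. the large half-round former stands centred on the spreader, let go (z of large_former in the frame of spreader between 0.011 and 0.017 m and horizontal distance between large_former and spreader below 0.01 m and angle between the y axis of large_former and the y axis of spreader, either way round below 0.17 rad and angle between large_former's own z axis and vertical below 0.08 rad and contact force between the fingers and large_former below 0.1 N and linear speed of large_former below 0.02 m/s and angular speed of large_former below 0.2 rad/s), for 0.2 s.
At the end, for the whole second after the job is handed in: Base, sole plate, two-bore block, spreader, large former from the bottom up: each rests flat on the one below (height within 3 mm, tilt under 0.08 rad), centred within 10 mm (sole plate on base 12 mm), long sides parallel within 0.17 rad, still and released (all of step 1 and all of step 2 and all of step 3 and all of step 4); the robot touches nothing.
It fails at once if the smaller former is moved by more than 20 mm (distance of small_former from where it was at the start of the episode above 0.02 m).
It fails at once if the tape roll is moved by more than 20 mm (distance of ptfe_roll from where it was at the start of the episode above 0.02 m).
It also fails if it takes over 96 s, if anything falls off the work surface, if the arm or the gripper's body presses on something with over 40 N, if the wrist force passes 120 N, or if a joint passes its speed limit or range.

ROBOT

A 6-joint arm with a two-finger parallel gripper is mounted at the origin on a cart in front of the work surface, level with it; the furniture and walls round the work are solid. World frame = base frame: x ahead of the robot, y to its left, z up, the work surface at z = 0. Lengths are in m, angles in degrees, forces in N, time in s.
With the tool pointing down it reaches from about 0.35 to 0.875 m from the base axis. Payload 4.2 kg.
Tool frame: the origin (TCP) lies midway between the tips of the shut fingers; the grasp point (between the pads) lies 19 mm behind it (r.pinch_z is the distance from the TCP to the grasp point, in m); z points along the fingers, y is the line along which they close (so a half turn about z gives the same grasp; the last joint's range is limited). The gripper opens to 87 mm and grips with 3 to 60 N. Pads are 19 mm wide; open, the fingers measure 117 mm over their backs; the gripper's body (75 mm by 190 mm) begins 51 mm behind the grasp point.
Start: joints at [-50.157, 22.042, 0.453, 0, -68.411, -14.817], TCP at [0.264, -0.566, 0.223] pointing down, gripper open.
Joint ranges: [-179.83, 179.83], [-69.29, 118.12], [-61.27, 80.66], [-181.25, 117.63], [-171.15, -9.14], [-177.46, 177.46]. Speed limits (degrees/s): [159.86, 159.86, 180, 180, 180, 180].

INTERFACE

Orientations are given as a 3x3 rotation matrix whose columns are the frame's x, y, z axes.
In Python, from station import r, imaging, models gives the robot as it stands. The module is installed in compiled form; this text tells all that it offers.
- The arm moves only by the tool apply_moves, never from a script. Its argument "moves" is a list of rows, each a list of 2 entries, a list of its own where there are three numbers: the shift along the tool's x, y, z in m, then the turn about the tool's z in degrees. A call has 1 to 5 rows; each row shifts and turns the commanded pose from where the row before left it, along the tool's axes as they then stand; what a row does not reach is not made up. A row lasts 1/12 s, in which the tool goes at most 41.7 mm and 7.16 degrees, less where a joint would pass 70% of its speed; a pose out of reach is approached as far as the arm can. A call is refused whole if a number of a shift passes 0.0417 or a number of a turn 7.16, either way. A call with a gripper value outside its range is refused whole. "hand" is the finger opening in m, from 0 to 0.087, set as the call begins (left out, the last holds). The fingers move at their own pace and stop on an object; the grip force is fixed at half the most. Time passes only in rows, so rows that do not move let the fingers close. It gives the time, the measured TCP pose, the force, the opening and the grip force at its end, in the units of the state.
- r.sense(): the state, without advancing time (a new reading comes with each control period).
- imaging.capture(name): name is "scene" or "top" or "wrist"; returns a dict with "frame" (420x560x3 uint8, blue, green, red), "intrinsics" (3x3 intrinsics, pixels), "eye" and "orientation" of the camera in the world. Camera axes: x right, y down, z forward; pixel columns grow to the right and rows downward; lengths in m; the calibration is good to about 2 mm. A picture is of the moment at which its call begins. There is no depth.
- r.finish_job(): hands the job in; it is judged then, once.
Trained networks look in a picture, given as the dict that the camera call returned (one of the last four; its "shot" number tells which), for a name from the list of things; names that differ only in an ending like _2 or _b are one class to them, and where a whole thing is asked for, a point or a joint stands for the part that bears it (a point fixed in the world has none). Each returns a list of dicts, best first, with "confidence" (0 to 1); they miss things now and then, are a little off and sometimes report something else, mostly with a low value. They report only what shows in the picture. A call takes as long as a camera call.
- models.cut_out(picture, target): "region" (420x560 bool, what is visible of it) and "extent" ([left, top, width, height] as shares, 0 to 1, of the picture: columns of its width, rows of its height, round what is visible of it).
- models.place_of(picture, target): "at" ([column, row] as shares, 0 to 1, of the picture: columns of its width, rows of its height: a listed point, or the origin of a listed thing).
The state is a dict: "time_s": time; "joints": joint angles; "joint_velocities": joint speeds; "effort": joint torques, N m; "tcp_pos": TCP position; "ee_rot": TCP orientation; "wrist_force": force on the tool from outside, world axes, zero at the start; "moment": the same for the moment, N m; "gripper_width": opening from 0.0 (shut) to 1.0 (fully open); "gripper_force": force on a finger pad.
Only numpy, scipy, OpenCV 4.12 (cv2) and the standard library are available. Lean on these libraries where they do the work, as an engineer would, in place of code of your own. Each camera call takes 0.05 s, during which the arm holds its last target. There are 200 camera calls.

## Working session

There is one attempt and no reset: what is moved stays moved. The work goes in short steps, Python scripts to look and compute and a tool call to move; the robot and the scene stay as the last step left them, time stands still between calls to the robot, and variables do not carry over. Pictures are saved under pics/ and viewed, at most 14 in all, crops included, and the job is handed in when it is done.

Besides the shell and the picture viewer there is one more tool, called after "Emit:" by a JSON object that holds its "method" and its "body", one argument or row to a line. apply_moves: Moves the arm, as the interface text tells. Its arguments: {"type":"object","properties":{"moves":{"type":"array"},"hand":{"type":"number"}},"required":["moves"]}

```bash
mkdir -p pics
cat > h.py <<'E'
import numpy as np, cv2
from station import r, imaging, models
def ray(p,uv):
    K=np.array(p["intrinsics"]);d=np.array(p["orientation"])@np.linalg.inv(K)@np.array([uv[0],uv[1],1.]);return np.array(p["eye"]),d
def at_z(p,uv,z):
    e,d=ray(p,uv);return (e+d*(z-e[2])/d[2])
def proj(p,X):
    c=np.array(p["orientation"]).T@(np.array(X)-np.array(p["eye"]));q=np.array(p["intrinsics"])@c;return q[:2]/q[2]
E
python3 - <<'E'
from h import *
s=r.sense();print(s["time_s"],s["tcp_pos"],np.round(s["ee_rot"],3).tolist(),s["gripper_width"],r.pinch_z)
for n in("top","scene"):
    p=imaging.capture(n);cv2.imwrite(f"pics/{n}0.png",p["frame"]);print(n,np.round(p["eye"],3),np.round(p["orientation"],2).tolist(),p["intrinsics"][0][0])
    for t,z in dict(base=0,sole_plate=0,bore_block=0,spreader=0,large_former=0,small_former=0,ptfe_roll=0).items():
        for o in models.place_of(p,t)[:2]:
            uv=np.array(o["at"])*[560,420];print(t,round(o["confidence"],2),uv.round(1),at_z(p,uv,z).round(3))
        for o in models.cut_out(p,t)[:1]:
            m=o["region"].astype(np.uint8);R=cv2.minAreaRect(cv2.findNonZero(m));print("   cut",round(o["confidence"],2),m.sum(),np.round(R[0],1),np.round(R[1],1),round(R[2],1))
            b=cv2.boxPoints(R);print("   ",[at_z(p,u,{'base':.01,'sole_plate':.016,'bore_block':.028,'spreader':.014,'large_former':.037,'small_former':.032,'ptfe_roll':.019}[t])[:2].round(3).tolist() for u in b])
E
```

```text
0.0 [ 0.2641571  -0.56576373  0.22146236] [[-0.906, -0.423, -0.001], [-0.423, 0.906, 0.002], [0.0, 0.002, -1.0]] 0.9982745388899714 0.0187
top [0.3   0.123 1.096] [[-0.01, -0.98, 0.19], [-1.0, 0.01, -0.0], [-0.0, -0.19, -0.98]] 493.7022848571339
base 0.58 [252.6 173.1] [0.586 0.18  0.   ]
   cut 0.78 2165 [255.6 170.3] [37. 61.] 71.6
    [[0.609, 0.252], [0.654, 0.119], [0.57, 0.094], [0.527, 0.225]]
sole_plate 0.56 [277.8 229.7] [0.454 0.124 0.   ]
   cut 0.85 1154 [277.5 228.1] [49.7 23.1] 2.1
    [[0.433, 0.18], [0.484, 0.178], [0.479, 0.068], [0.427, 0.071]]
bore_block 0.93 [179.2 169.4] [0.597 0.348 0.   ]
bore_block 0.58 [385.9 158.6] [ 0.616 -0.127  0.   ]
   cut 0.83 607 [176.4 167.7] [19.9 30.7] 71.6
    [[0.604, 0.389], [0.626, 0.324], [0.582, 0.309], [0.56, 0.373]]
spreader 0.81 [320.3 167.9] [0.596 0.024 0.   ]
   cut 0.9 739 [322.7 164.6] [20.3 37.5] 73.5
    [[0.611, 0.067], [0.635, -0.016], [0.589, -0.027], [0.565, 0.055]]
large_former 0.55 [158.  234.6] [0.447 0.392 0.   ]
   cut 0.8 530 [155.2 234.6] [32.9 16.8] 18.4
    [[0.436, 0.428], [0.471, 0.418], [0.447, 0.349
[... 877 characters left out ...]
201.3] [ 0.457 -0.027  0.   ]
   cut 0.64 893 [174.4 278.2] [25.  40.2] 26.6
    [[0.601, 0.403], [0.634, 0.319], [0.58, 0.319], [0.551, 0.402]]
spreader 0.75 [271.5 190.7] [0.606 0.024 0.   ]
   cut 0.95 581 [272.5 187.5] [20.1 32.6] 26.6
    [[0.61, 0.078], [0.643, -0.03], [0.59, -0.023], [0.561, 0.082]]
large_former 0.72 [226.7 336.9] [0.449 0.398 0.   ]
   cut 0.78 1146 [224.6 331.5] [29.2 44.1] 54.5
    [[0.474, 0.437], [0.457, 0.363], [0.405, 0.388], [0.424, 0.457]]
small_former 0.92 [340.8 204.8] [ 0.452 -0.015  0.   ]
ptfe_roll 0.61 [302.4 156. ] [ 0.618 -0.132  0.   ]
   cut 0.7 534 [299.  153.5] [21. 28.] 90.0
    [[0.669, -0.133], [0.612, -0.171], [0.567, -0.093], [0.621, -0.057]]
```

View pics/top0.png

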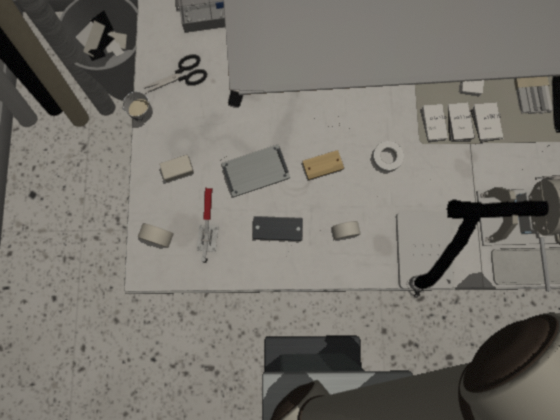

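View pics/scene0.png

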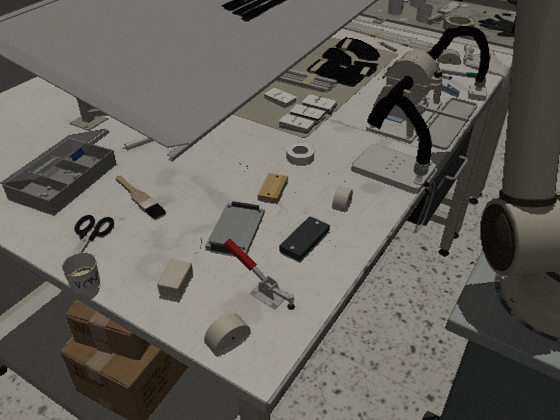

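Top and scene views agree: base at about (250,170) px, sole (278,229), block (177,168), spreader (322,165), large former (155,235), small former (346,230), roll (387,156). A toggle clamp with a red handle stands at (207,222), hoses at (440–545, 208–285), and a raised shelf at the back. I'll check the obstacle heights and plan the first move.

```bash
cat >> h.py <<'E'
def tri(a,ua,b,ub):
    ea,da=ray(a,ua);eb,db=ray(b,ub);t=np.linalg.lstsq(np.c_[da,-db],eb-ea,rcond=None)[0]
    A=ea+t[0]*da;B=eb+t[1]*db;return ((A+B)/2).round(3),round(float(np.linalg.norm(A-B)),3)
def plan(xyz,yaw=None):
    """shift in tool axes (turn after shift); yaw = world angle of the tool y axis, mod 180"""
    s=r.sense();R=np.array(s["ee_rot"]);p=np.array(s["tcp_pos"])
    d=R.T@(np.array(xyz)-p);y=np.degrees(np.arctan2(R[1,1],R[0,1]))
    t=0 if yaw is None else -((yaw-y+90)%180-90)
    print("t",round(s["time_s"],2),"tcp",p.round(4),"yaw",round(y,1),"q",np.round(s["joints"],1),"| shift",d.round(4),"n",int(np.ceil(np.linalg.norm(d)/.041)),"turn",round(t,2))
E
python3 - <<'E'
from h import *
a=imaging.capture("top");b=imaging.capture("scene")
for n,u,v in [("shelf",(230,90),(188,158)),("hose base",(416,285),(425,158)),("hose tip",(452,209),(378,120)),("hose far",(545,208),(405,70)),("clamp red tip",(208,190),(230,243)),("clamp blk",(206,259),(291,305)),("clamp red low",(208,216),(262,268))]: print(n,tri(a,u,b,v))
plan((.264,-.566,.40)); plan((.456,.124,.40),180)
print(proj(a,r.sense()["tcp_pos"]),proj(b,r.sense()["tcp_pos"]))
E
```

```text
shelf (array([0.695, 0.207, 0.169]), 0.039)
hose base (array([ 0.327, -0.153,  0.09 ]), 0.002)
hose tip (array([ 0.478, -0.237,  0.094]), 0.003)
hose far (array([ 0.475, -0.39 ,  0.16 ]), 0.015)
clamp red tip (array([0.531, 0.271, 0.072]), 0.001)
clamp blk (array([0.392, 0.283, 0.003]), 0.003)
clamp red low (array([0.472, 0.271, 0.044]), 0.016)
t 1.6 tcp [ 0.2644 -0.5663  0.2226] yaw 115.0 q [-50.2  22.    0.5  -0.  -68.4 -14.8] | shift [ 0.0003  0.0004 -0.1774] n 5 turn 0
t 1.6 tcp [ 0.2644 -0.5663  0.2226] yaw 115.0 q [-50.2  22.    0.5  -0.  -68.4 -14.8] | shift [-0.4656  0.5444 -0.1774] n 19 turn -64.97
[678.7434673  315.93010177] [520.7900256   40.37047437]
```

Run:
```python
from h import *
a=cv2.imread("pics/top0.png")[50:130,190:290];b=cv2.imread("pics/scene0.png")[110:190,130:230]
f=lambda i:cv2.resize(i,None,fx=4,fy=4,interpolation=cv2.INTER_CUBIC)
cv2.imwrite("pics/z1.png",np.clip(np.hstack([f(a),f(b)])*1.8,0,255).astype(np.uint8))
```

```text
(no output)
```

View pics/z1.png

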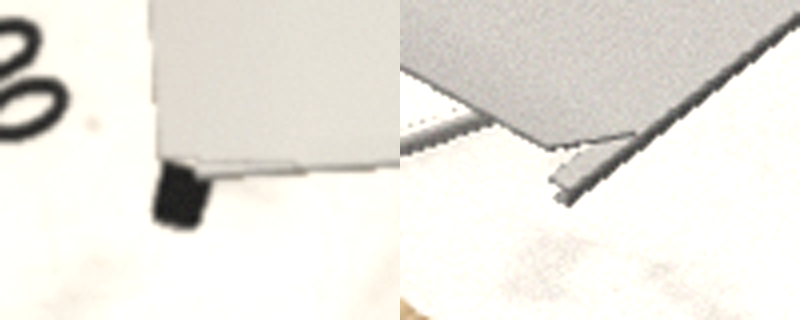

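Emit:
{"method": "apply_moves", "body": {
  "moves": [
    [[0,0,-0.036],0],
    [[0,0,-0.036],0],
    [[0,0,-0.036],0],
    [[0,0,-0.036],0],
    [[0,0,-0.036],0]
  ]
}}

```text
time_s: 2.02
tcp_pos: [0.2641, -0.566, 0.4046]
ee_rot: [[-0.906, -0.423, 0.0], [-0.423, 0.906, -0.0], [-0.0, -0.0, -1.0]]
wrist_force: [0.4, -0.9, 0.5]
gripper_width: 0.996
gripper_force: 0.0
```

Emit:
{"method": "apply_moves", "body": {
  "moves": [
    [[-0.0233,0.0272,0],0],
    [[-0.0233,0.0272,0],0],
    [[-0.0233,0.0272,0],0],
    [[-0.0233,0.0272,0],0],
    [[-0.0233,0.0272,0],0]
  ]
}}

```text
time_s: 2.43
tcp_pos: [0.3124, -0.3922, 0.4026]
ee_rot: [[-0.906, -0.423, 0.0], [-0.423, 0.906, -0.0], [-0.0, -0.0, -1.0]]
wrist_force: [0.6, 0.2, 0.7]
gripper_width: 1.003
gripper_force: 0.0
```

Emit:
{"method": "apply_moves", "body": {
  "moves": [
    [[-0.0233,0.0272,0],0],
    [[-0.0233,0.0272,0],0],
    [[-0.0233,0.0272,0],0],
    [[-0.0233,0.0272,0],0],
    [[-0.0233,0.0272,0],0]
  ]
}}

```text
time_s: 2.85
tcp_pos: [0.3603, -0.2196, 0.4029]
ee_rot: [[-0.906, -0.423, 0.001], [-0.423, 0.906, -0.0], [-0.001, -0.001, -1.0]]
wrist_force: [1.6, 0.1, 0.5]
gripper_width: 1.001
gripper_force: 0.0
```

Emit:
{"method": "apply_moves", "body": {
  "moves": [
    [[-0.0233,0.0272,0],0],
    [[-0.0233,0.0272,0],0],
    [[-0.0233,0.0272,0],0],
    [[-0.0233,0.0272,0],0],
    [[-0.0233,0.0272,0],0]
  ]
}}

```text
time_s: 3.27
tcp_pos: [0.4083, -0.047, 0.403]
ee_rot: [[-0.906, -0.423, 0.001], [-0.423, 0.906, 0.0], [-0.001, -0.0, -1.0]]
wrist_force: [1.8, -1.5, 0.6]
gripper_width: 0.998
gripper_force: 0.0
```

Emit:
{"method": "apply_moves", "body": {
  "moves": [
    [[-0.0233,0.0272,0],0],
    [[-0.0233,0.0272,0],0],
    [[-0.0233,0.0272,0],0],
    [[-0.0233,0.0272,0],0],
    [[-0.0233,0.0272,0],0]
  ]
}}

```text
time_s: 3.68
tcp_pos: [0.4564, 0.1256, 0.403]
ee_rot: [[-0.906, -0.424, 0.001], [-0.424, 0.906, 0.0], [-0.001, 0.0, -1.0]]
wrist_force: [0.6, -1.4, 0.5]
gripper_width: 0.996
gripper_force: 0.0
```

Emit:
{"method": "apply_moves", "body": {
  "moves": [
    [[0,0,0],-6.5],
    [[0,0,0],-6.5],
    [[0,0,0],-6.5],
    [[0,0,0],-6.5],
    [[0,0,0],-6.5]
  ]
}}

```text
time_s: 4.1
tcp_pos: [0.4564, 0.1239, 0.4026]
ee_rot: [[-0.532, -0.847, 0.0], [-0.847, 0.532, 0.0], [-0.0, 0.0, -1.0]]
wrist_force: [0.2, -0.1, -0.8]
gripper_width: 1.003
gripper_force: 0.0
```

Emit:
{"method": "apply_moves", "body": {
  "moves": [
    [[0,0,0],-6.5],
    [[0,0,0],-6.5],
    [[0,0,0],-6.5],
    [[0,0,0],-6.5],
    [[0,0,0],-6.5]
  ]
}}

```text
time_s: 4.52
tcp_pos: [0.4564, 0.1237, 0.4027]
ee_rot: [[0.006, -1.0, 0.0], [-1.0, -0.006, 0.0], [-0.0, -0.0, -1.0]]
wrist_force: [0.5, -0.1, 0.4]
gripper_width: 1.0
gripper_force: 0.0
```

```bash
cat >> h.py <<'E'
from scipy.optimize import minimize
D=dict(base=(.084,.138,.010),sole_plate=(.05,.11,.016),bore_block=(.04,.066,.028),spreader=(.046,.086,.014),large_former=(.034,.072,.037),small_former=(.03,.06,.032))
def pts(n):
    a,b,c=D[n]
    if 'former' in n:
        th=np.linspace(0,np.pi,25);P=[(x,b/2*np.cos(t),c*np.sin(t)) for t in th for x in(-a/2,a/2)]
    else: P=[(x,y,z) for x in(-a/2,a/2) for y in(-b/2,b/2) for z in(0,c)]
    if n=='base': P+=[(x,y,.018) for x in(-.03,.03) for y in(-.069,-.062,.062,.069)]
    return np.array(P)
def hull(p,n,v,z=0):
    c,s=np.cos(v[2]),np.sin(v[2]);P=pts(n)@np.array([[c,s,0],[-s,c,0],[0,0,1]])+[v[0],v[1],z]
    return cv2.convexHull(np.array([proj(p,q) for q in P],np.float32))
def fit(items,n,v0,z=0):
    """items: (picture, mask); v0 = x,y,yaw(deg of long side's y axis turn)"""
    def cost(v):
        t=0
        for p,m in items:
            f=2;M=np.zeros((420*f,560*f),np.uint8);cv2.fillConvexPoly(M,(hull(p,n,v,z)*f*16).round().astype(np.int32),1,shift=4)
            G=np.kron(m,np.ones((f,f),np.uint8));t+=1-(M&G).sum()/max(1,(M|G).sum())
        return t/len(items)
    x0=np.array([v0[0],v0[1],np.radians(v0[2])])
    S=np.vstack([x0]+[x0+d for d in np.diag([.01,.01,.12])])
    o=minimize(cost,x0,method="Nelder-Mead",options=dict(initial_simplex=S,xatol=2e-4,fatol=1e-4,maxiter=150))
    return o.x[:2].round(4),round(np.degrees(o.x[2]),1),round(o.fun,3)
def masks(p,n):
    o=models.cut_out(p,n);return [(p,o[0]["region"].astype(np.uint8))] if o else []
E
python3 - <<'E'
from h import *
a=cv2.imread
p=imaging.capture("wrist");cv2.imwrite("pics/w1.png",p["frame"]);t=imaging.capture("top");s=imaging.capture("scene")
print(tri(t,(242,95),s,(172,160)),tri(t,(230,90),s,(167,147)))
print(np.round(p["eye"],3),np.round(p["orientation"],2).tolist())
for n,v in dict(sole_plate=(.456,.124,2),base=(.588,.172,18.7)).items():
    for q,l in((p,"w"),(t,"t"),(s,"s")):
        m=masks(q,n)
        if m: print(n,l,m[0][1].sum(),fit(m,n,v))
for n,v in dict(bore_block=(.593,.35,18),spreader=(.6,.02,16),large_former=(.447,.39,18)).items():
    print(n,fit(masks(t,n),n,v),fit(masks(s,n),n,v))
plan((.456,.124,.2))
E
```

```text
(array([0.72 , 0.196, 0.138]), 0.007) (array([0.71 , 0.216, 0.183]), 0.004)
[0.457 0.049 0.564] [[-1.0, -0.01, -0.0], [-0.01, 0.96, 0.27], [-0.0, 0.27, -0.96]]
sole_plate w 136 (array([0.456, 0.124]), np.float64(2.0), np.float64(1.0))
sole_plate s 1151 (array([0.4601, 0.1269]), np.float64(-3.4), np.float64(0.084))
base w 3986 (array([0.593 , 0.1704]), np.float64(18.9), np.float64(0.028))
base t 40 (array([0.5859, 0.1705]), np.float64(23.4), np.float64(0.982))
base s 1943 (array([0.594 , 0.1747]), np.float64(18.4), np.float64(0.125))Traceback (most recent call last):
  File "<stdin>", line 11, in <module>
  File "h.py", line 40, in fit
    o=minimize(cost,x0,method="Nelder-Mead",options=dict(initial_simplex=S,xatol=2e-4,fatol=1e-4,maxiter=150))
    res = _minimize_neldermead(fun, x0, args, callback, bounds=bounds,
                               **options)
    fsim[k] = func(sim[k])
              ~~~~^^^^^^^^
    fx = function(np.copy(x), *(wrapper_args + args))
  File "h.py", line 37, in cost
    return t/len(items)
           ~^~~~~~~~~~~
ZeroDivisionError: division by zero
```

View pics/w1.png

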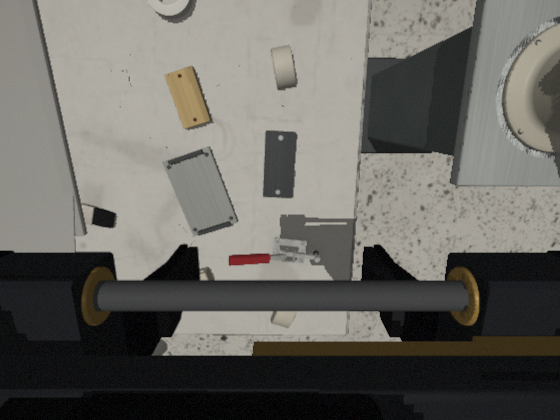

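Run:
```python
from h import *
p=imaging.capture("wrist");g=cv2.cvtColor(p["frame"],cv2.COLOR_BGR2GRAY)
m=np.zeros_like(g);m[120:208,252:306]=(g[120:208,252:306]<90);m=cv2.morphologyEx(m,cv2.MORPH_CLOSE,np.ones((7,7)))
print(m.sum(),fit([(p,m)],"sole_plate",(.457,.125,0)))
for n,v in dict(spreader=(.6,.02,16)).items(): print(n,fit(masks(p,n),n,v))
t=imaging.capture("top");s=imaging.capture("scene")
for u in((240,94),(400,86)):print(at_z(t,u,.15),at_z(t,u,.18))
for n,v in dict(bore_block=(.593,.35,18),spreader=(.6,.02,16),large_former=(.447,.39,18)).items():
    for q in(t,s):
        k=masks(q,n)
        if k:print(n,k[0][1].sum(),fit(k,n,v))
```

```text
1981 (array([0.4582, 0.123 ]), np.float64(-2.6), np.float64(0.043))
spreader (array([0.6038, 0.0167]), np.float64(16.5), np.float64(0.039))
[0.71365359 0.197392   0.15      ] [0.70053269 0.19503983 0.18      ]
[ 0.72700423 -0.13043854  0.15      ] [ 0.71346016 -0.12239955  0.18      ]
bore_block 868 (array([0.601 , 0.3511]), np.float64(23.9), np.float64(0.133))
spreader 684 (array([0.6005, 0.0189]), np.float64(17.7), np.float64(0.179))
spreader 593 (array([0.6034, 0.0214]), np.float64(18.2), np.float64(0.1))
large_former 1113 (array([0.4486, 0.3978]), np.float64(-15.8), np.float64(0.07))
```

```bash
python3 -c "
from h import *
plan((.458,.123,.005),177.4)"
```

```text
t 5.52 tcp [0.4565 0.1238 0.4026] yaw -180.0 q [ 34.9   2.4   0.2  -0.  -87.8 -34.9] | shift [ 0.0008 -0.0015  0.3976] n 10 turn 2.63
```

Emit:
{"method": "apply_moves", "body": {
  "moves": [
    [[0.0008,-0.0015,0.0395],2.6],
    [[0,0,0.0395],0],
    [[0,0,0.0395],0],
    [[0,0,0.0395],0],
    [[0,0,0.0395],0]
  ]
}}

```text
time_s: 5.93
tcp_pos: [0.4578, 0.1228, 0.2037]
ee_rot: [[-0.045, -0.999, 0.001], [-0.999, 0.045, 0.001], [-0.001, -0.001, -1.0]]
wrist_force: [0.4, 0.5, 0.0]
gripper_width: 1.003
gripper_force: 0.0
```

Emit:
{"method": "apply_moves", "body": {
  "moves": [
    [[0,0,0.0395],0],
    [[0,0,0.0395],0],
    [[0,0,0.0395],0],
    [[0,0,0.03],0],
    [[0,0,0.01],0]
  ]
}}

```text
time_s: 6.35
tcp_pos: [0.4552, 0.1213, 0.0422]
ee_rot: [[-0.046, -0.999, -0.008], [-0.999, 0.046, -0.004], [0.005, 0.007, -1.0]]
wrist_force: [0.3, 0.3, 0.3]
gripper_width: 0.999
gripper_force: 0.0
```

Run:
```python
from h import *
plan((.458,.123,.005),177.4)
p=imaging.capture("wrist");cv2.imwrite("pics/w2.png",p["frame"])
```

```text
t 6.35 tcp [0.4552 0.1213 0.0422] yaw 177.4 q [ 34.7  20.5 -33.4  -0.1 -36.6 -37.3] | shift [-0.002  -0.003   0.0372] n 1 turn -0.04
```

View pics/w2.png

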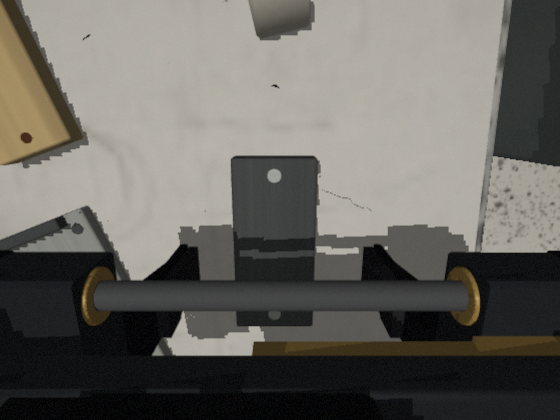

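Emit:
{"method": "apply_moves", "body": {
  "moves": [
    [[0,0,0],0],
    [[0,0,0.012],0],
    [[0,0,0.012],0],
    [[0,0,0.008],0],
    [[0,0,0],0]
  ]
}}

```text
time_s: 6.82
tcp_pos: [0.4581, 0.123, 0.0145]
ee_rot: [[-0.045, -0.999, -0.0], [-0.999, 0.045, -0.0], [0.0, 0.0, -1.0]]
wrist_force: [-0.4, -0.7, -0.3]
gripper_width: 0.999
gripper_force: 0.0
```

```bash
python3 -c "
from h import *
plan((.458,.123,.005),177.4)"
```

```text
t 6.82 tcp [0.4581 0.123  0.0145] yaw 177.4 q [ 34.7  23.4 -34.8  -0.  -31.9 -37.3] | shift [0.     0.0001 0.0095] n 1 turn 0.03
```

Emit:
{"method": "apply_moves", "body": {
  "moves": [
    [[0,0,0.0095],0],
    [[0,0,0],0],
    [[0,0,0],0]
  ]
}}

```text
time_s: 7.07
tcp_pos: [0.4585, 0.1232, 0.0058]
ee_rot: [[-0.045, -0.999, 0.001], [-0.999, 0.045, 0.0], [-0.0, -0.001, -1.0]]
wrist_force: [0.4, -0.7, -1.4]
gripper_width: 1.001
gripper_force: 0.0
```

Emit:
{"method": "apply_moves", "body": {
  "moves": [
    [[0,0,0],0],
    [[0,0,0],0],
    [[0,0,0],0],
    [[0,0,0],0],
    [[0,0,0],0]
  ],
  "hand": 0.03
}}

```text
time_s: 7.48
tcp_pos: [0.4581, 0.123, 0.0053]
ee_rot: [[-0.045, -0.999, 0.0], [-0.999, 0.045, 0.0], [-0.0, -0.0, -1.0]]
wrist_force: [1.9, -0.4, -0.3]
gripper_width: 0.705
gripper_force: 0.0
```

Emit:
{"method": "apply_moves", "body": {
  "moves": [
    [[0,0,0],0],
    [[0,0,0],0],
    [[0,0,0],0],
    [[0,0,0],0],
    [[0,0,0],0]
  ]
}}

```text
time_s: 7.9
tcp_pos: [0.4582, 0.1231, 0.0051]
ee_rot: [[-0.045, -0.999, 0.0], [-0.999, 0.045, 0.0], [-0.0, -0.0, -1.0]]
wrist_force: [0.2, -0.1, 0.3]
gripper_width: 0.57
gripper_force: 30.0
```

Emit:
{"method": "apply_moves", "body": {
  "moves": [
    [[0,0,-0.02],0],
    [[0,0,-0.03],0],
    [[0,0,-0.03],0],
    [[0,0,-0.02],0],
    [[0,0,0],0]
  ]
}}

```text
time_s: 8.32
tcp_pos: [0.4603, 0.1243, 0.1088]
ee_rot: [[-0.044, -0.999, 0.007], [-0.999, 0.044, 0.004], [-0.004, -0.007, -1.0]]
wrist_force: [0.8, 0.8, -2.6]
gripper_width: 0.573
gripper_force: 30.0
```

```bash
python3 -c "
from h import *
plan((.592,.171,.105),198.8)"
```

```text
t 8.32 tcp [0.4603 0.1243 0.1088] yaw 177.5 q [ 34.7  14.6 -29.3   0.1 -45.7 -37.3] | shift [-0.0525 -0.1295  0.005 ] n 4 turn -21.33
```

Emit:
{"method": "apply_moves", "body": {
  "moves": [
    [[-0.0108,-0.0263,0],0],
    [[-0.0108,-0.0263,0],0],
    [[-0.0108,-0.0263,0],0],
    [[-0.0108,-0.0263,0],0],
    [[-0.0108,-0.0263,0],0]
  ]
}}

```text
time_s: 8.73
tcp_pos: [0.5917, 0.1709, 0.1027]
ee_rot: [[-0.046, -0.999, -0.004], [-0.999, 0.046, -0.001], [0.001, 0.004, -1.0]]
wrist_force: [0.1, 0.1, -2.4]
gripper_width: 0.565
gripper_force: 30.0
```

Emit:
{"method": "apply_moves", "body": {
  "moves": [
    [[0,0,0],-5.35],
    [[0,0,0],-5.35],
    [[0,0,0],-5.35],
    [[0,0,0],-5.35],
    [[0,0,0],0]
  ]
}}

```text
time_s: 9.15
tcp_pos: [0.5905, 0.1705, 0.1025]
ee_rot: [[0.324, -0.946, -0.004], [-0.946, -0.324, -0.002], [0.0, 0.004, -1.0]]
wrist_force: [0.2, -1.0, -1.8]
gripper_width: 0.572
gripper_force: 30.0
```

Run:
```python
from h import *
p=imaging.capture("wrist");cv2.imwrite("pics/w3.png",p["frame"])
for n,v,z in(("base",(.592,.171,18.8),0),("sole_plate",(.592,.171,18.8),.10)):
    k=masks(p,n)
    if k:print(n,k[0][1].sum(),fit(k,n,v,z))
plan((.592,.171,.016),198.8)
```

```text
base 4034 (array([0.5944, 0.1708]), np.float64(17.8), np.float64(0.777))
sole_plate 15204 (array([0.5898, 0.1694]), np.float64(18.8), np.float64(0.297))
t 9.3 tcp [0.5911 0.1707 0.1037] yaw -161.3 q [ 31.2  27.1  -9.8  -0.  -53.3 -12.4] | shift [ 0.     -0.0012  0.0877] n 3 turn -0.11
```

View pics/w3.png

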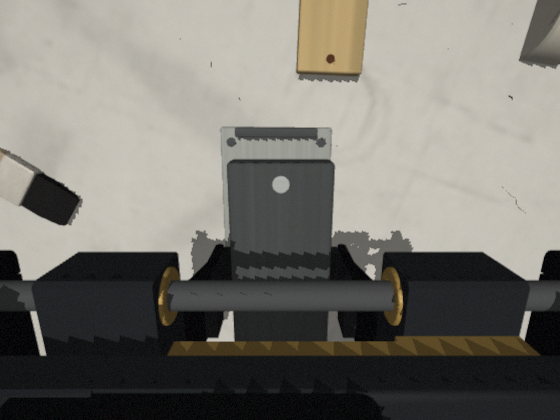

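```bash
cat >> h.py <<'E'
def tool(X):
    s=r.sense();return (np.array(s["ee_rot"]).T@(np.array(X)-np.array(s["tcp_pos"]))).round(4)
E
python3 - <<'E'
from h import *
p=imaging.capture("wrist")
for u in((230,161),(333,161)):print("sole",tool(at_z(p,u,.1147)))
for u in((221,128),(331,128)):print("base",tool(at_z(p,u,.010)),at_z(p,u,.01))
plan((.592,.171,.016),198.8)
E
```

```text
sole [ 0.0565 -0.0222 -0.0106]
sole [ 0.0565  0.0245 -0.0105]
base [ 0.0686 -0.0438  0.0941] [0.65465491 0.11983062 0.01      ]
base [0.0686 0.0386 0.0942] [0.57656143 0.09341632 0.01      ]
t 9.35 tcp [0.5913 0.1708 0.1041] yaw -161.3 q [ 31.2  27.1  -9.7  -0.  -53.3 -12.4] | shift [ 0.     -0.0009  0.0881] n 3 turn -0.08
```

Emit:
{"method": "apply_moves", "body": {
  "moves": [
    [[-0.0015,-0.003,0.025],0],
    [[0,0,0.025],0],
    [[0,0,0.02],0],
    [[0,0,0.01],0],
    [[0,0,0],0]
  ]
}}

```text
time_s: 9.77
tcp_pos: [0.5923, 0.1724, 0.0222]
ee_rot: [[0.322, -0.947, -0.005], [-0.947, -0.322, -0.003], [0.001, 0.006, -1.0]]
wrist_force: [-0.6, -0.6, -2.0]
gripper_width: 0.568
gripper_force: 30.0
```

```bash
python3 -c "
from h import *
plan((.592,.171,.0155),198.8)"
```

```text
t 9.77 tcp [0.5923 0.1724 0.0222] yaw -161.2 q [ 31.2  33.  -13.5  -0.  -43.9 -12.4] | shift [0.0013 0.0007 0.0067] n 1 turn -0.04
```

Emit:
{"method": "apply_moves", "body": {
  "moves": [
    [[0,0,0],0],
    [[0,0,0.006],0],
    [[0,0,0],0],
    [[0,0,0],0]
  ]
}}

```text
time_s: 10.1
tcp_pos: [0.5945, 0.1736, 0.0198]
ee_rot: [[0.323, -0.947, 0.001], [-0.947, -0.323, 0.001], [-0.0, -0.001, -1.0]]
wrist_force: [0.5, 0.4, -2.2]
gripper_width: 0.57
gripper_force: 30.0
```

Emit:
{"method": "apply_moves", "body": {
  "moves": [
    [[0,0,0.0025],0],
    [[0,0,0.001],0],
    [[0,0,0],0],
    [[0,0,0],0]
  ]
}}

```text
time_s: 10.43
tcp_pos: [0.5942, 0.1734, 0.0156]
ee_rot: [[0.323, -0.947, 0.0], [-0.947, -0.323, 0.0], [0.0, -0.0, -1.0]]
wrist_force: [0.4, 0.2, -2.6]
gripper_width: 0.569
gripper_force: 30.0
```

Open fully (the fingers clear the plate), then rise.

Emit:
{"method": "apply_moves", "body": {
  "moves": [
    [[0,0,0],0],
    [[0,0,0],0],
    [[0,0,0],0],
    [[0,0,0],0],
    [[0,0,0],0]
  ],
  "hand": 0.08
}}

```text
time_s: 10.85
tcp_pos: [0.5944, 0.1735, 0.0159]
ee_rot: [[0.323, -0.946, 0.001], [-0.946, -0.323, 0.0], [-0.0, -0.001, -1.0]]
wrist_force: [-0.0, 0.7, -0.5]
gripper_width: 0.861
gripper_force: 0.0
```

Emit:
{"method": "apply_moves", "body": {
  "moves": [
    [[0,0,0],0],
    [[0,0,0],0],
    [[0,0,-0.02],0],
    [[0,0,-0.03],0],
    [[0,0,-0.035],0]
  ]
}}

```text
time_s: 11.27
tcp_pos: [0.5928, 0.1727, 0.0995]
ee_rot: [[0.322, -0.947, -0.005], [-0.947, -0.322, -0.002], [0.001, 0.005, -1.0]]
wrist_force: [-1.0, 0.7, -0.3]
gripper_width: 0.919
gripper_force: 0.0
```

Emit:
{"method": "apply_moves", "body": {
  "moves": [
    [[0,0,-0.035],0],
    [[0,0,-0.04],0],
    [[0,0,-0.04],0],
    [[0,0,-0.035],0],
    [[0,0,0],0]
  ]
}}

```text
time_s: 11.68
tcp_pos: [0.598, 0.1744, 0.2603]
ee_rot: [[0.324, -0.946, 0.016], [-0.946, -0.324, 0.006], [-0.0, -0.017, -1.0]]
wrist_force: [0.7, -0.0, 0.7]
gripper_width: 0.917
gripper_force: 0.0
```

Run:
```python
from h import *
p=imaging.capture("wrist");t=imaging.capture("scene");cv2.imwrite("pics/w4.png",np.hstack([p["frame"],t["frame"]])[:, :])
for n,v,z in(("base",(.594,.173,18.8),0),("sole_plate",(.594,.173,18.8),.010)):
  for q in (p,t):
    k=masks(q,n)
    if k:print(n,k[0][1].sum(),fit(k,n,v,z))
k=masks(t,"bore_block");k and print(fit(k,"bore_block",(.597,.35,19)))
g=cv2.cvtColor(p["frame"],cv2.COLOR_BGR2GRAY)
plan((.597,.350,.24),198.8)
cv2.imwrite("pics/w4.png",p["frame"])
```

```text
base 3584 (array([0.5932, 0.1702]), np.float64(18.8), np.float64(0.519))
base 844 (array([0.5946, 0.1736]), np.float64(19.1), np.float64(0.621))
sole_plate 3773 (array([0.5946, 0.1713]), np.float64(18.9), np.float64(0.033))
sole_plate 1064 (array([0.5958, 0.1746]), np.float64(18.8), np.float64(0.084))
(array([0.6002, 0.3521]), np.float64(18.3), np.float64(0.051))
t 12.03 tcp [0.5935 0.1731 0.2486] yaw -161.2 q [ 31.2  20.6   2.   -0.  -71.6 -12.4] | shift [-0.1663 -0.0604  0.0083] n 5 turn 0.02
```

View pics/w4.png

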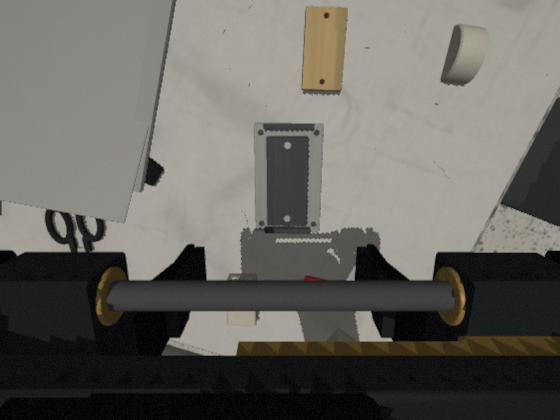

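Emit:
{"method": "apply_moves", "body": {
  "moves": [
    [[-0.0333,-0.0124,0],0],
    [[-0.0333,-0.0124,0],0],
    [[-0.0333,-0.0124,0],0],
    [[-0.0333,-0.0124,0],0],
    [[-0.0333,-0.0124,0],0]
  ]
}}

```text
time_s: 12.45
tcp_pos: [0.5988, 0.3523, 0.2492]
ee_rot: [[0.323, -0.947, -0.002], [-0.947, -0.323, -0.002], [0.001, 0.002, -1.0]]
wrist_force: [0.6, -0.2, 0.5]
gripper_width: 0.919
gripper_force: 0.0
```

Emit:
{"method": "apply_moves", "body": {
  "moves": [
    [[0,0,0],0],
    [[0,0,0],0]
  ]
}}

```text
time_s: 12.62
tcp_pos: [0.5984, 0.3526, 0.248]
ee_rot: [[0.325, -0.946, -0.003], [-0.946, -0.325, -0.002], [0.001, 0.003, -1.0]]
wrist_force: [-0.4, -0.1, 0.1]
gripper_width: 0.92
gripper_force: 0.0
```

Run:
```python
from h import *
p=imaging.capture("wrist");cv2.imwrite("pics/w5.png",p["frame"])
k=masks(p,"bore_block");k and print(k[0][1].sum(),fit(k,"bore_block",(.598,.351,19)))
k=masks(p,"large_former");k and print(k[0][1].sum(),fit(k,"large_former",(.447,.395,-15)))
plan((.599,.351,.012),198.8)
```

```text
1890 (array([0.5981, 0.3481]), np.float64(18.3), np.float64(0.063))
1114 (array([0.4466, 0.393 ]), np.float64(-18.7), np.float64(0.442))
t 12.77 tcp [0.5991 0.3499 0.25  ] yaw -161.2 q [ 43.6  28.1  14.1   0.  -76.  -24.8] | shift [-0.0013 -0.0006  0.238 ] n 6 turn -0.02
```

View pics/w5.png

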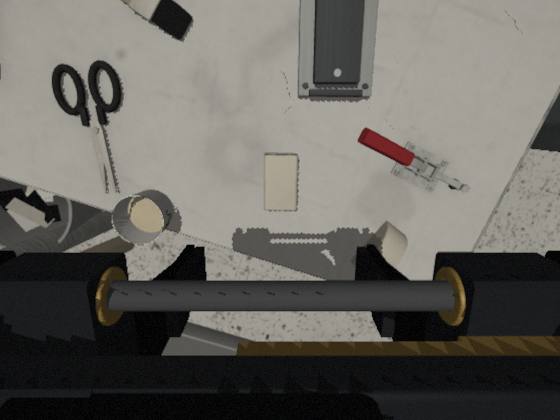

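Emit:
{"method": "apply_moves", "body": {
  "moves": [
    [[0.0008,0.0014,0.04],0.5],
    [[0,0,0.04],0],
    [[0,0,0.04],0],
    [[0,0,0.04],0],
    [[0,0,0.03],0]
  ]
}}

```text
time_s: 13.18
tcp_pos: [0.597, 0.347, 0.0576]
ee_rot: [[0.312, -0.95, -0.003], [-0.95, -0.312, -0.002], [0.001, 0.003, -1.0]]
wrist_force: [1.0, -0.2, 0.3]
gripper_width: 0.92
gripper_force: 0.0
```

Emit:
{"method": "apply_moves", "body": {
  "moves": [
    [[0,0,0.02],0],
    [[0,0,0.02],0],
    [[0,0,0.008],0],
    [[0,0,0],0],
    [[0,0,0],0]
  ]
}}

```text
time_s: 13.6
tcp_pos: [0.5988, 0.3492, 0.0134]
ee_rot: [[0.314, -0.949, 0.001], [-0.949, -0.314, 0.0], [0.0, -0.001, -1.0]]
wrist_force: [-0.3, 1.2, 0.6]
gripper_width: 0.918
gripper_force: 0.0
```

Run:
```python
from h import *
plan((.598,.349,.008),198.3)
```

```text
t 13.6 tcp [0.5988 0.3492 0.0134] yaw -161.7 q [ 43.6  39.2  -2.1   0.  -48.7 -25.3] | shift [-0.      0.0008  0.0054] n 1 turn -0.01
```

Emit:
{"method": "apply_moves", "body": {
  "moves": [
    [[0,0,0.004],0],
    [[0,0,0],0],
    [[0,0,0],0]
  ]
}}

```text
time_s: 13.85
tcp_pos: [0.5985, 0.3501, 0.0098]
ee_rot: [[0.314, -0.949, 0.001], [-0.949, -0.314, 0.001], [-0.001, -0.002, -1.0]]
wrist_force: [0.5, -0.1, 0.7]
gripper_width: 0.918
gripper_force: 0.0
```

Emit:
{"method": "apply_moves", "body": {
  "moves": [
    [[0,0,0],0],
    [[0,0,0],0],
    [[0,0,0],0],
    [[0,0,0],0],
    [[0,0,0],0]
  ],
  "hand": 0.025
}}

```text
time_s: 14.27
tcp_pos: [0.5981, 0.3499, 0.0086]
ee_rot: [[0.315, -0.949, 0.0], [-0.949, -0.315, 0.0], [-0.0, -0.0, -1.0]]
wrist_force: [0.9, -0.5, 0.4]
gripper_width: 0.624
gripper_force: 0.0
```

Emit:
{"method": "apply_moves", "body": {
  "moves": [
    [[0,0,0],0],
    [[0,0,0],0],
    [[0,0,0],0],
    [[0,0,0],0],
    [[0,0,0],0]
  ]
}}

```text
time_s: 14.68
tcp_pos: [0.5981, 0.3499, 0.0085]
ee_rot: [[0.314, -0.949, 0.0], [-0.949, -0.314, 0.0], [-0.0, -0.0, -1.0]]
wrist_force: [-0.4, 0.3, 0.1]
gripper_width: 0.459
gripper_force: 30.0
```

Emit:
{"method": "apply_moves", "body": {
  "moves": [
    [[0,0,-0.02],0],
    [[0,0,-0.03],0],
    [[0,0,-0.04],0],
    [[0,0,-0.03],0],
    [[0,0,0],0]
  ]
}}

```text
time_s: 15.1
tcp_pos: [0.6018, 0.3521, 0.1371]
ee_rot: [[0.316, -0.949, 0.012], [-0.949, -0.316, 0.008], [-0.004, -0.014, -1.0]]
wrist_force: [1.5, 1.1, 0.1]
gripper_width: 0.457
gripper_force: 30.0
```

Run:
```python
from h import *
plan((.5944,.1715,.128),198.8)
```

```text
t 15.1 tcp [0.6018 0.3521 0.1371] yaw -161.6 q [ 43.7  32.1   4.4   0.2 -61.5 -25.3] | shift [0.1691 0.0641 0.0076] n 5 turn -0.39
```

Emit:
{"method": "apply_moves", "body": {
  "moves": [
    [[0.0332,0.0118,0],0],
    [[0.0332,0.0118,0],0],
    [[0.0332,0.0118,0],0],
    [[0.0332,0.0118,0],0],
    [[0.0334,0.0119,0],0]
  ]
}}

```text
time_s: 15.52
tcp_pos: [0.5934, 0.1718, 0.128]
ee_rot: [[0.315, -0.949, -0.001], [-0.949, -0.315, -0.0], [-0.0, 0.001, -1.0]]
wrist_force: [0.9, -1.0, -1.1]
gripper_width: 0.459
gripper_force: 30.0
```

Emit:
{"method": "apply_moves", "body": {
  "moves": [
    [[0,0,0],-0.4],
    [[0,0,0],0],
    [[0,0,0],0]
  ]
}}

```text
time_s: 15.77
tcp_pos: [0.5943, 0.1734, 0.1284]
ee_rot: [[0.32, -0.947, 0.0], [-0.947, -0.32, 0.0], [-0.0, -0.0, -1.0]]
wrist_force: [-0.3, 0.1, -1.0]
gripper_width: 0.454
gripper_force: 30.0
```

Run:
```python
from h import *
p=imaging.capture("wrist");cv2.imwrite("pics/w6.png",p["frame"])
s=r.sense()
for n,v,z in(("sole_plate",(.594,.171,18.8),.01),("bore_block",(.594,.173,18.8),s["tcp_pos"][2]-.0085)):
    k=masks(p,n)
    if k:print(n,k[0][1].sum(),fit(k,n,v,z))
plan((.5942,.1735,.035),198.8)
```

```text
sole_plate 3543 (array([0.5946, 0.1722]), np.float64(17.2), np.float64(0.552))
bore_block 8719 (array([0.5936, 0.1731]), np.float64(18.8), np.float64(0.273))
t 15.92 tcp [0.5943 0.1746 0.1283] yaw -161.2 q [ 31.3  26.   -7.7  -0.  -56.4 -12.5] | shift [0.001  0.0004 0.0933] n 3 turn -0.0
```

View pics/w6.png

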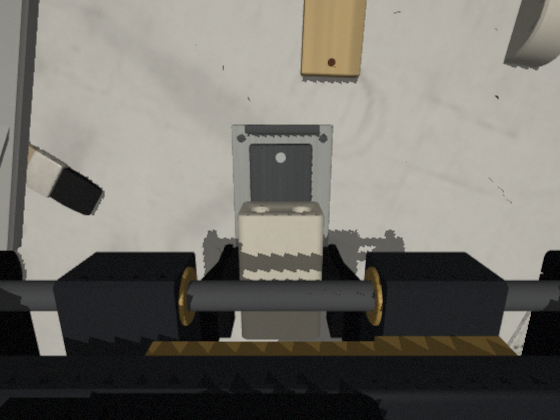

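Run:
```python
from h import *
p=imaging.capture("wrist");s=r.sense();b=s["tcp_pos"][2]-.0085
for u,z in(((240,204),b),((322,204),b),((240,216),b+.028),((322,216),b+.028)):print("block",tool(at_z(p,u,z)))
for u in((250,144),(312,144)):print("sole",tool(at_z(p,u,.026)))
print(tool(at_z(p,(280,157.5),.026)))
```

```text
block [ 0.0314 -0.0211  0.0085]
block [0.0314 0.0224 0.0085]
block [ 0.033  -0.0178 -0.0195]
block [ 0.033   0.019  -0.0195]
sole [ 0.0562 -0.0235  0.1023]
sole [0.0562 0.0251 0.1023]
[0.0457 0.     0.1023]
```

Emit:
{"method": "apply_moves", "body": {
  "moves": [
    [[0.001,0,0.03],0],
    [[0,0,0.025],0],
    [[0,0,0.02],0],
    [[0,0,0.01],0],
    [[0,0,0],0]
  ]
}}

```text
time_s: 16.38
tcp_pos: [0.5929, 0.1724, 0.0407]
ee_rot: [[0.322, -0.947, -0.005], [-0.947, -0.322, -0.003], [0.001, 0.006, -1.0]]
wrist_force: [1.0, 0.4, 0.1]
gripper_width: 0.454
gripper_force: 30.0
```

Emit:
{"method": "apply_moves", "body": {
  "moves": [
    [[0,0,0.005],0],
    [[0,0,0],0],
    [[0,0,0],0]
  ]
}}

```text
time_s: 16.63
tcp_pos: [0.5953, 0.173, 0.0397]
ee_rot: [[0.321, -0.947, 0.002], [-0.947, -0.321, 0.001], [-0.0, -0.002, -1.0]]
wrist_force: [0.4, -0.2, -1.0]
gripper_width: 0.457
gripper_force: 30.0
```

Emit:
{"method": "apply_moves", "body": {
  "moves": [
    [[0,0,0.003],0],
    [[0,0,0],0],
    [[0,0,0],0]
  ]
}}

```text
time_s: 16.88
tcp_pos: [0.5947, 0.1725, 0.036]
ee_rot: [[0.321, -0.947, 0.001], [-0.947, -0.321, 0.0], [-0.0, -0.001, -1.0]]
wrist_force: [0.2, -0.2, -1.1]
gripper_width: 0.455
gripper_force: 30.0
```

Emit:
{"method": "apply_moves", "body": {
  "moves": [
    [[0,0,0.0005],0],
    [[0,0,0],0],
    [[0,0,0],0]
  ]
}}

```text
time_s: 17.13
tcp_pos: [0.5946, 0.1725, 0.0352]
ee_rot: [[0.321, -0.947, 0.0], [-0.947, -0.321, 0.0], [-0.0, -0.0, -1.0]]
wrist_force: [-0.9, 1.1, -1.8]
gripper_width: 0.454
gripper_force: 30.0
```

Emit:
{"method": "apply_moves", "body": {
  "moves": [
    [[0,0,0],0],
    [[0,0,0],0],
    [[0,0,0],0],
    [[0,0,0],0],
    [[0,0,0],0]
  ],
  "hand": 0.08
}}

```text
time_s: 17.55
tcp_pos: [0.5947, 0.1725, 0.0352]
ee_rot: [[0.321, -0.947, 0.0], [-0.947, -0.321, 0.0], [-0.0, -0.0, -1.0]]
wrist_force: [-0.8, 0.6, -0.2]
gripper_width: 0.747
gripper_force: 0.0
```

Emit:
{"method": "apply_moves", "body": {
  "moves": [
    [[0,0,0],0],
    [[0,0,-0.02],0],
    [[0,0,-0.03],0],
    [[0,0,-0.04],0],
    [[0,0,-0.04],0]
  ]
}}

```text
time_s: 17.97
tcp_pos: [0.5938, 0.1721, 0.1657]
ee_rot: [[0.321, -0.947, -0.002], [-0.947, -0.321, -0.001], [0.001, 0.003, -1.0]]
wrist_force: [0.7, 0.0, 0.6]
gripper_width: 0.919
gripper_force: 0.0
```

Emit:
{"method": "apply_moves", "body": {
  "moves": [
    [[0,0,-0.04],0],
    [[0,0,-0.04],0],
    [[0,0,0],0],
    [[0,0,0],0],
    [[0,0,0],0]
  ]
}}

```text
time_s: 18.38
tcp_pos: [0.594, 0.1724, 0.2447]
ee_rot: [[0.321, -0.947, -0.001], [-0.947, -0.321, 0.0], [-0.001, 0.001, -1.0]]
wrist_force: [0.6, 0.4, -0.7]
gripper_width: 0.918
gripper_force: 0.0
```

Run:
```python
from h import *
p=imaging.capture("wrist");cv2.imwrite("pics/w7.png",p["frame"])
for n,v,z in(("sole_plate",(.5945,.171,18.8),.01),("bore_block",(.5945,.172,18.8),.026),("spreader",(.603,.018,17),0)):
    k=masks(p,n)
    if k:print(n,k[0][1].sum(),fit(k,n,v,z))
plan((.603,.018,.25),197)
```

```text
sole_plate 1496 (array([0.5938, 0.1719]), np.float64(19.0), np.float64(0.632))
bore_block 2246 (array([0.5941, 0.1713]), np.float64(18.3), np.float64(0.041))
spreader 3750 (array([0.604 , 0.0172]), np.float64(16.2), np.float64(0.033))
t 18.58 tcp [0.5939 0.1722 0.2432] yaw -161.3 q [ 31.1  20.8   1.5  -0.  -70.9 -12.4] | shift [ 0.1489  0.0409 -0.0065] n 4 turn 1.72
```

View pics/w7.png

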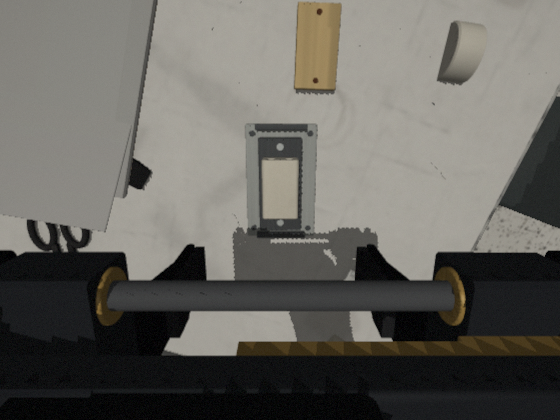

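Run:
```python
from h import *
p=imaging.capture("wrist")
for u in((156,3),(152,40),(140,130)):
  for z in(.13,.16,.18): print(u,z,at_z(p,u,z).round(3))
plan((.604,.018,.20),196.4)
```

```text
(156, 3) 0.13 [0.73  0.052 0.13 ]
(156, 3) 0.16 [0.718 0.058 0.16 ]
(156, 3) 0.18 [0.71  0.061 0.18 ]
(152, 40) 0.13 [0.727 0.078 0.13 ]
(152, 40) 0.16 [0.715 0.08  0.16 ]
(152, 40) 0.18 [0.708 0.082 0.18 ]
(140, 130) 0.13 [0.722 0.145 0.13 ]
(140, 130) 0.16 [0.711 0.141 0.16 ]
(140, 130) 0.18 [0.703 0.137 0.18 ]
t 18.63 tcp [0.5941 0.1723 0.2435] yaw -161.3 q [ 31.1  20.8   1.5  -0.  -70.9 -12.4] | shift [0.1492 0.04   0.0437] n 4 turn 2.32
```

Emit:
{"method": "apply_moves", "body": {
  "moves": [
    [[0.0373,0.0115,0],0],
    [[0.0373,0.0115,0],0],
    [[0.0373,0.0115,0],0],
    [[0.0373,0.0116,0],0],
    [[0,0,0],2.3]
  ]
}}

```text
time_s: 19.05
tcp_pos: [0.5981, 0.0109, 0.2444]
ee_rot: [[0.277, -0.961, -0.002], [-0.961, -0.277, -0.002], [0.001, 0.003, -1.0]]
wrist_force: [-0.1, 0.8, -0.4]
gripper_width: 0.922
gripper_force: 0.0
```

Emit:
{"method": "apply_moves", "body": {
  "moves": [
    [[0,0,0],0],
    [[0,0,0.035],0],
    [[0,0,0.035],0],
    [[0,0,0.035],0],
    [[0,0,0.035],0]
  ]
}}

```text
time_s: 19.47
tcp_pos: [0.5986, 0.0174, 0.1034]
ee_rot: [[0.285, -0.959, 0.0], [-0.959, -0.285, 0.0], [-0.0, -0.0, -1.0]]
wrist_force: [0.8, 0.4, -0.5]
gripper_width: 0.921
gripper_force: 0.0
```

Emit:
{"method": "apply_moves", "body": {
  "moves": [
    [[0,0,0.03],0],
    [[0,0,0.02],0],
    [[0,0,0.01],0],
    [[0,0,0],0],
    [[0,0,0],0]
  ]
}}

```text
time_s: 19.88
tcp_pos: [0.5993, 0.0171, 0.0452]
ee_rot: [[0.284, -0.959, 0.0], [-0.959, -0.284, -0.0], [0.0, -0.0, -1.0]]
wrist_force: [-0.7, -0.2, 0.8]
gripper_width: 0.917
gripper_force: 0.0
```

Run:
```python
from h import *
p=imaging.capture("wrist");cv2.imwrite("pics/w8.png",p["frame"])
plan((.5982,.0163,.005),196.4)
```

```text
t 19.93 tcp [0.6    0.0171 0.0463] yaw -163.5 q [ 17.1  29.7 -15.4   0.  -44.8  -0.6] | shift [0.0002 0.002  0.0412] n 2 turn 0.11
```

View pics/w8.png

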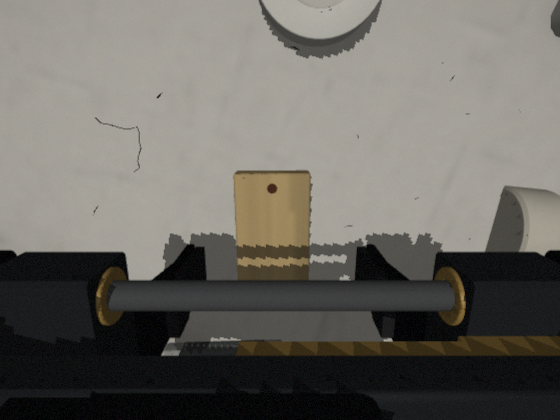

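Run:
```python
from h import *
p=imaging.capture("wrist")
for u in((235,172),(311,172)):print(tool(at_z(p,u,.014)))
plan((.5982,.0163,.005),196.4)
```

```text
[ 0.0447 -0.0262  0.0329]
[0.0448 0.0186 0.0327]
t 19.98 tcp [0.6002 0.0171 0.0468] yaw -163.5 q [ 17.1  29.7 -15.4   0.  -44.8  -0.6] | shift [0.0001 0.0023 0.0418] n 2 turn 0.1
```

Emit:
{"method": "apply_moves", "body": {
  "moves": [
    [[0,0,0.02],0],
    [[0,0,0.015],0],
    [[0,0,0.003],0],
    [[0,0,0],0],
    [[0,0,0],0]
  ]
}}

```text
time_s: 20.4
tcp_pos: [0.5998, 0.0166, 0.0085]
ee_rot: [[0.283, -0.959, 0.002], [-0.959, -0.283, 0.0], [0.0, -0.002, -1.0]]
wrist_force: [0.4, 0.7, -0.5]
gripper_width: 0.917
gripper_force: 0.0
```

Emit:
{"method": "apply_moves", "body": {
  "moves": [
    [[0,0,0.003],0],
    [[0,0,0],0],
    [[0,0,0],0]
  ]
}}

```text
time_s: 20.65
tcp_pos: [0.5992, 0.0165, 0.0047]
ee_rot: [[0.283, -0.959, 0.001], [-0.959, -0.283, 0.0], [0.0, -0.001, -1.0]]
wrist_force: [-0.5, 0.1, -0.1]
gripper_width: 0.917
gripper_force: 0.0
```

Emit:
{"method": "apply_moves", "body": {
  "moves": [
    [[0,0,0],0],
    [[0,0,0],0],
    [[0,0,0],0],
    [[0,0,0],0],
    [[0,0,0],0]
  ],
  "hand": 0.03
}}

```text
time_s: 21.07
tcp_pos: [0.5988, 0.0164, 0.0041]
ee_rot: [[0.283, -0.959, 0.0], [-0.959, -0.283, -0.0], [0.0, -0.0, -1.0]]
wrist_force: [-0.6, 0.2, 0.3]
gripper_width: 0.624
gripper_force: 0.1
```

Emit:
{"method": "apply_moves", "body": {
  "moves": [
    [[0,0,0],0],
    [[0,0,0],0],
    [[0,0,0],0],
    [[0,0,0],0],
    [[0,0,0],0]
  ]
}}

```text
time_s: 21.48
tcp_pos: [0.5989, 0.0164, 0.0041]
ee_rot: [[0.283, -0.959, 0.0], [-0.959, -0.283, 0.0], [0.0, -0.0, -1.0]]
wrist_force: [0.1, -0.8, 0.8]
gripper_width: 0.523
gripper_force: 30.0
```

Emit:
{"method": "apply_moves", "body": {
  "moves": [
    [[0,0,-0.02],0],
    [[0,0,-0.03],0],
    [[0,0,-0.04],0],
    [[0,0,-0.04],0],
    [[0,0,0],0]
  ]
}}

```text
time_s: 21.9
tcp_pos: [0.6041, 0.017, 0.1432]
ee_rot: [[0.285, -0.958, 0.017], [-0.959, -0.285, 0.002], [0.003, -0.017, -1.0]]
wrist_force: [1.0, 0.7, 1.3]
gripper_width: 0.527
gripper_force: 30.0
```

Run:
```python
from h import *
plan((.5945,.1726,.135),198.5)
```

```text
t 21.9 tcp [0.6041 0.017  0.1432] yaw -163.5 q [ 17.   23.3  -9.8   0.2 -56.   -0.6] | shift [-0.1519 -0.035   0.0083] n 4 turn -1.95
```

Emit:
{"method": "apply_moves", "body": {
  "moves": [
    [[-0.0302,-0.008,0],0],
    [[-0.0302,-0.008,0],0],
    [[-0.0302,-0.008,0],0],
    [[-0.0302,-0.008,0],0],
    [[-0.0302,-0.008,0],0]
  ]
}}

```text
time_s: 22.32
tcp_pos: [0.5939, 0.1737, 0.1338]
ee_rot: [[0.282, -0.959, -0.0], [-0.959, -0.282, -0.0], [-0.0, 0.0, -1.0]]
wrist_force: [0.5, 0.1, 0.1]
gripper_width: 0.523
gripper_force: 30.0
```

Emit:
{"method": "apply_moves", "body": {
  "moves": [
    [[0,0,0],-2],
    [[0,0,0],0],
    [[0,0,0],0],
    [[0,0,0],0]
  ]
}}

```text
time_s: 22.65
tcp_pos: [0.5942, 0.1718, 0.1338]
ee_rot: [[0.315, -0.949, -0.001], [-0.949, -0.315, -0.0], [0.0, 0.001, -1.0]]
wrist_force: [0.1, 0.7, -1.1]
gripper_width: 0.523
gripper_force: 30.0
```

Run:
```python
from h import *
p=imaging.capture("wrist");cv2.imwrite("pics/w9.png",p["frame"])
plan((.5945,.1726,.0585),198.5)
```

```text
t 22.7 tcp [0.5943 0.1716 0.1339] yaw -161.7 q [ 31.1  25.6  -7.4  -0.  -57.  -12.7] | shift [-0.0009 -0.0006  0.0754] n 2 turn -0.18
```

View pics/w9.png

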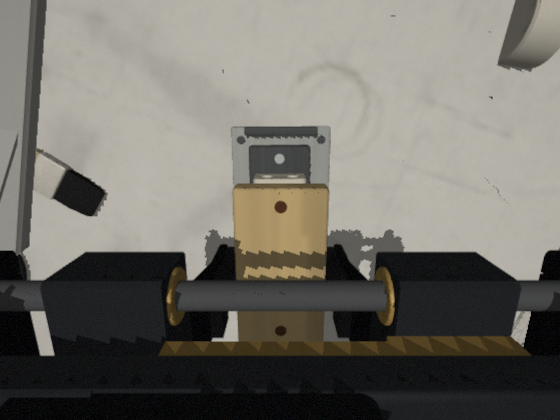

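Run:
```python
from h import *
p=imaging.capture("wrist");z=r.sense()["tcp_pos"][2]-.0041
for u in((233,186),(329,186),(281,207),(281,331)):print("spr",tool(at_z(p,u,z+.014)))
for u in((254,175),(304,175)):print("blk",tool(at_z(p,u,.028)))
for u in((279,159),):print("plug",tool(at_z(p,u,.026)))
for u in((249,145),(310,145)):print("sole",tool(at_z(p,u,.026)))
plan((.5945,.1726,.0585),198.5)
```

```text
spr [ 0.0447 -0.0217 -0.0099]
spr [ 0.0447  0.0231 -0.0099]
spr [ 0.0345  0.0007 -0.0099]
spr [-0.0334  0.0008 -0.0099]
blk [ 0.031  -0.0211  0.106 ]
blk [0.031  0.0197 0.106 ]
plug [ 0.0438 -0.0007  0.108 ]
sole [ 0.0549 -0.0247  0.108 ]
sole [0.0549 0.0242 0.108 ]
t 22.75 tcp [0.5944 0.1715 0.134 ] yaw -161.7 q [ 31.1  25.6  -7.4  -0.  -57.  -12.7] | shift [-0.001  -0.0004  0.0755] n 2 turn -0.18
```

Emit:
{"method": "apply_moves", "body": {
  "moves": [
    [[-0.002,-0.001,0.025],-0.2],
    [[0,0,0.025],0],
    [[0,0,0.015],0],
    [[0,0,0],0],
    [[0,0,0],0]
  ]
}}

```text
time_s: 23.17
tcp_pos: [0.5947, 0.1738, 0.0686]
ee_rot: [[0.318, -0.948, -0.001], [-0.948, -0.318, -0.001], [0.001, 0.002, -1.0]]
wrist_force: [0.8, -0.6, 1.2]
gripper_width: 0.524
gripper_force: 30.0
```

Emit:
{"method": "apply_moves", "body": {
  "moves": [
    [[0,0,0.006],0],
    [[0,0,0.003],0],
    [[0,0,0],0],
    [[0,0,0],0],
    [[0,0,0],0]
  ]
}}

```text
time_s: 23.58
tcp_pos: [0.5951, 0.1749, 0.0607]
ee_rot: [[0.32, -0.948, 0.001], [-0.948, -0.32, 0.0], [-0.0, -0.001, -1.0]]
wrist_force: [-0.1, -0.7, 1.2]
gripper_width: 0.527
gripper_force: 30.0
```

Emit:
{"method": "apply_moves", "body": {
  "moves": [
    [[0,0,0.0012],0],
    [[0,0,0],0],
    [[0,0,0],0]
  ]
}}

```text
time_s: 23.83
tcp_pos: [0.5948, 0.1748, 0.0589]
ee_rot: [[0.319, -0.948, 0.0], [-0.948, -0.319, 0.0], [-0.0, -0.0, -1.0]]
wrist_force: [-0.5, -0.2, -0.6]
gripper_width: 0.527
gripper_force: 30.0
```

Emit:
{"method": "apply_moves", "body": {
  "moves": [
    [[0,0,0.0004],0],
    [[0,0,0],0],
    [[0,0,0],0]
  ]
}}

```text
time_s: 24.08
tcp_pos: [0.5947, 0.1748, 0.0584]
ee_rot: [[0.319, -0.948, -0.0], [-0.948, -0.319, -0.0], [-0.0, 0.0, -1.0]]
wrist_force: [-0.4, 0.9, 0.1]
gripper_width: 0.523
gripper_force: 30.0
```

Emit:
{"method": "apply_moves", "body": {
  "moves": [
    [[0,0,0],0],
    [[0,0,0],0],
    [[0,0,0],0],
    [[0,0,0],0],
    [[0,0,0],0]
  ],
  "hand": 0.08
}}

```text
time_s: 24.5
tcp_pos: [0.5948, 0.1748, 0.0585]
ee_rot: [[0.319, -0.948, 0.0], [-0.948, -0.319, 0.0], [-0.0, -0.0, -1.0]]
wrist_force: [0.5, 0.1, 0.7]
gripper_width: 0.812
gripper_force: 0.0
```

Emit:
{"method": "apply_moves", "body": {
  "moves": [
    [[0,0,0],0],
    [[0,0,-0.02],0],
    [[0,0,-0.03],0],
    [[0,0,-0.04],0],
    [[0,0,-0.04],0]
  ]
}}

```text
time_s: 24.92
tcp_pos: [0.5941, 0.1744, 0.1891]
ee_rot: [[0.319, -0.948, -0.002], [-0.948, -0.319, -0.001], [0.001, 0.002, -1.0]]
wrist_force: [1.2, 1.1, 0.5]
gripper_width: 0.918
gripper_force: 0.0
```

Emit:
{"method": "apply_moves", "body": {
  "moves": [
    [[0,0,-0.03],0],
    [[0,0,-0.03],0],
    [[0,0,0],0],
    [[0,0,0],0],
    [[0,0,0],0]
  ]
}}

```text
time_s: 25.33
tcp_pos: [0.5941, 0.1746, 0.2477]
ee_rot: [[0.319, -0.948, -0.001], [-0.948, -0.319, 0.0], [-0.001, 0.001, -1.0]]
wrist_force: [0.8, -0.3, -0.7]
gripper_width: 0.921
gripper_force: 0.0
```

Run:
```python
from h import *
p=imaging.capture("wrist");cv2.imwrite("pics/w10.png",p["frame"])
for n,v,z in(("spreader",(.5945,.172,18.8),.054),):
    k=masks(p,n)
    if k:print(n,k[0][1].sum(),fit(k,n,v,z))
t=imaging.capture("scene")
for n,v,z in(("spreader",(.5945,.172,18.8),.054),("large_former",(.4486,.3978,-16),0)):
    k=masks(t,n)
    if k:print(n,k[0][1].sum(),fit(k,n,v,z))
plan((.448,.395,.25),163)
```

```text
spreader 3461 (array([0.5944, 0.1736]), np.float64(18.7), np.float64(0.039))
spreader 854 (array([0.5958, 0.1767]), np.float64(19.5), np.float64(0.041))
large_former 1144 (array([0.4487, 0.3971]), np.float64(-17.7), np.float64(0.06))
t 25.58 tcp [0.5944 0.1745 0.2471] yaw -161.4 q [ 31.3  20.7   2.   -0.  -71.4 -12.7] | shift [-0.2557  0.0683 -0.0029] n 7 turn 35.63
```

View pics/w10.png

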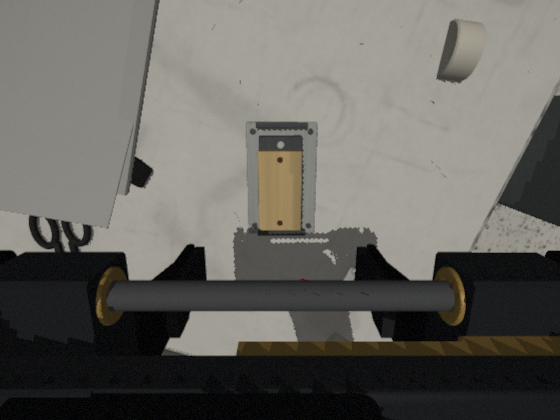

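Emit:
{"method": "apply_moves", "body": {
  "moves": [
    [[-0.032,0.0085,0],0],
    [[-0.032,0.0085,0],0],
    [[-0.032,0.0085,0],0],
    [[-0.032,0.0085,0],0],
    [[-0.032,0.0085,0],0]
  ]
}}

```text
time_s: 26.0
tcp_pos: [0.5023, 0.3137, 0.2478]
ee_rot: [[0.319, -0.948, -0.001], [-0.948, -0.319, -0.001], [0.001, 0.001, -1.0]]
wrist_force: [-0.3, 0.7, -0.5]
gripper_width: 0.916
gripper_force: 0.0
```

Emit:
{"method": "apply_moves", "body": {
  "moves": [
    [[-0.032,0.0085,0],0],
    [[-0.032,0.0085,0],0],
    [[-0.032,0.0085,0],0],
    [[0,0,0],0]
  ]
}}

```text
time_s: 26.33
tcp_pos: [0.4459, 0.3995, 0.2475]
ee_rot: [[0.324, -0.946, -0.001], [-0.946, -0.324, 0.0], [-0.0, 0.001, -1.0]]
wrist_force: [0.0, -0.4, -0.2]
gripper_width: 0.919
gripper_force: 0.0
```

Emit:
{"method": "apply_moves", "body": {
  "moves": [
    [[0,0,0],7.1],
    [[0,0,0],7.1],
    [[0,0,0],7.1],
    [[0,0,0],7.1],
    [[0,0,0],7.1]
  ]
}}

```text
time_s: 26.75
tcp_pos: [0.4486, 0.3953, 0.2477]
ee_rot: [[-0.296, -0.955, -0.001], [-0.955, 0.296, -0.001], [0.001, 0.0, -1.0]]
wrist_force: [0.5, -0.0, -0.9]
gripper_width: 0.918
gripper_force: 0.0
```

Emit:
{"method": "apply_moves", "body": {
  "moves": [
    [[0,0,0],0],
    [[0,0,0],0],
    [[0,0,0],0]
  ]
}}

```text
time_s: 27.0
tcp_pos: [0.4487, 0.3954, 0.2481]
ee_rot: [[-0.288, -0.958, -0.0], [-0.958, 0.288, -0.001], [0.001, 0.0, -1.0]]
wrist_force: [-0.3, -0.2, 0.4]
gripper_width: 0.92
gripper_force: 0.0
```

Run:
```python
from h import *
p=imaging.capture("wrist");cv2.imwrite("pics/w11.png",p["frame"])
k=masks(p,"large_former")
for m in k: print(m[1].sum(),cv2.boundingRect(cv2.findNonZero(m[1])),fit(k,"large_former",(.448,.395,-17)))
plan((.448,.395,.02),163)
```

```text
1705 (267, 151, 31, 59) (array([0.4469, 0.3946]), np.float64(-19.2), np.float64(0.028))
t 27.1 tcp [0.4486 0.3955 0.2483] yaw 163.2 q [ 56.9  18.5  -1.1   0.  -70.4 -73.7] | shift [0.0006 0.0004 0.2283] n 6 turn 0.22
```

Emit:
{"method": "apply_moves", "body": {
  "moves": [
    [[0,0.0011,0.04],1.9],
    [[0,0,0.04],0],
    [[0,0,0.04],0],
    [[0,0,0.04],0],
    [[0,0,0.035],0]
  ]
}}

```text
time_s: 27.52
tcp_pos: [0.447, 0.3953, 0.0513]
ee_rot: [[-0.321, -0.947, -0.001], [-0.947, 0.321, -0.001], [0.001, 0.0, -1.0]]
wrist_force: [1.2, 0.6, 0.4]
gripper_width: 0.92
gripper_force: 0.0
```

Emit:
{"method": "apply_moves", "body": {
  "moves": [
    [[0,0,0.02],0],
    [[0,0,0.015],0],
    [[0,0,0],0],
    [[0,0,0],0],
    [[0,0,0],0]
  ]
}}

```text
time_s: 27.93
tcp_pos: [0.4482, 0.3968, 0.0197]
ee_rot: [[-0.321, -0.947, 0.002], [-0.947, 0.321, 0.002], [-0.002, -0.001, -1.0]]
wrist_force: [0.8, 0.5, -0.0]
gripper_width: 0.921
gripper_force: 0.0
```

Emit:
{"method": "apply_moves", "body": {
  "moves": [
    [[0,0,0.008],0],
    [[0,0,0],0],
    [[0,0,0],0]
  ]
}}

```text
time_s: 28.18
tcp_pos: [0.4475, 0.396, 0.0109]
ee_rot: [[-0.322, -0.947, 0.0], [-0.947, 0.322, 0.001], [-0.001, -0.0, -1.0]]
wrist_force: [-0.7, 0.3, 0.0]
gripper_width: 0.918
gripper_force: 0.0
```

Emit:
{"method": "apply_moves", "body": {
  "moves": [
    [[0,0,0],0],
    [[0,0,0],0],
    [[0,0,0],0],
    [[0,0,0],0],
    [[0,0,0],0]
  ],
  "hand": 0.02
}}

```text
time_s: 28.6
tcp_pos: [0.4475, 0.396, 0.0106]
ee_rot: [[-0.322, -0.947, 0.0], [-0.947, 0.322, 0.0], [-0.0, -0.0, -1.0]]
wrist_force: [-0.1, 0.5, -0.7]
gripper_width: 0.626
gripper_force: 0.0
```

Emit:
{"method": "apply_moves", "body": {
  "moves": [
    [[0,0,0],0],
    [[0,0,0],0],
    [[0,0,0],0],
    [[0,0,0],0],
    [[0,0,0],0]
  ]
}}

```text
time_s: 29.02
tcp_pos: [0.4475, 0.3959, 0.0104]
ee_rot: [[-0.322, -0.947, -0.0], [-0.947, 0.322, 0.0], [0.0, 0.0, -1.0]]
wrist_force: [0.7, 0.1, -0.2]
gripper_width: 0.386
gripper_force: 30.0
```

Emit:
{"method": "apply_moves", "body": {
  "moves": [
    [[0,0,-0.03],0],
    [[0,0,-0.04],0],
    [[0,0,-0.04],0],
    [[0,0,-0.04],0],
    [[0,0,-0.01],0]
  ]
}}

```text
time_s: 29.43
tcp_pos: [0.4501, 0.3985, 0.1781]
ee_rot: [[-0.32, -0.947, 0.009], [-0.947, 0.321, 0.009], [-0.012, -0.006, -1.0]]
wrist_force: [0.9, 0.9, 0.4]
gripper_width: 0.389
gripper_force: 30.0
```

Emit:
{"method": "apply_moves", "body": {
  "moves": [
    [[0.0203,-0.0263,0],0],
    [[0.0203,-0.0263,0],0],
    [[0.0203,-0.0263,0],0],
    [[0.0203,-0.0263,0],0],
    [[0.0203,-0.0263,0],0]
  ]
}}

```text
time_s: 29.85
tcp_pos: [0.5397, 0.2562, 0.1703]
ee_rot: [[-0.321, -0.947, -0.0], [-0.947, 0.321, 0.0], [0.0, 0.0, -1.0]]
wrist_force: [0.7, 0.2, -0.9]
gripper_width: 0.386
gripper_force: 30.0
```

Emit:
{"method": "apply_moves", "body": {
  "moves": [
    [[0.0203,-0.0263,0],0],
    [[0.0203,-0.0263,0],0],
    [[0.0203,-0.0263,0],0],
    [[0,0,0],0]
  ]
}}

```text
time_s: 30.18
tcp_pos: [0.5965, 0.17, 0.1698]
ee_rot: [[-0.327, -0.945, -0.0], [-0.945, 0.327, -0.001], [0.001, -0.0, -1.0]]
wrist_force: [-0.3, 1.0, -0.5]
gripper_width: 0.388
gripper_force: 30.0
```

Emit:
{"method": "apply_moves", "body": {
  "moves": [
    [[0,0,0],-7.1],
    [[0,0,0],-7.1],
    [[0,0,0],-7.1],
    [[0,0,0],-7.1],
    [[0,0,0],-7.1]
  ]
}}

```text
time_s: 30.6
tcp_pos: [0.594, 0.1746, 0.17]
ee_rot: [[0.293, -0.956, -0.001], [-0.956, -0.293, -0.0], [-0.0, 0.001, -1.0]]
wrist_force: [-0.2, -0.3, -0.9]
gripper_width: 0.388
gripper_force: 30.0
```

Emit:
{"method": "apply_moves", "body": {
  "moves": [
    [[0,0,0],-2],
    [[0,0,0],0],
    [[0,0,0],0]
  ]
}}

```text
time_s: 30.85
tcp_pos: [0.5941, 0.1747, 0.1701]
ee_rot: [[0.32, -0.947, -0.001], [-0.947, -0.32, -0.0], [-0.0, 0.001, -1.0]]
wrist_force: [0.4, -0.1, -1.2]
gripper_width: 0.389
gripper_force: 30.0
```

Run:
```python
from h import *
p=imaging.capture("wrist");cv2.imwrite("pics/w12.png",p["frame"])
plan((.5945,.1745,.079),198.7)
```

```text
t 30.9 tcp [0.5942 0.1746 0.1702] yaw -161.3 q [ 31.3  23.8  -4.7  -0.  -61.6 -12.7] | shift [ 0.0002 -0.0003  0.0912] n 3 turn -0.03
```

View pics/w12.png

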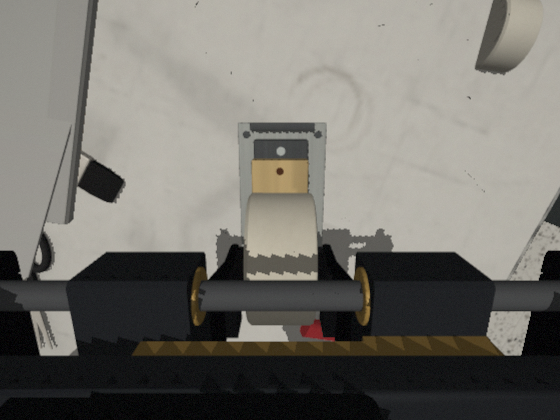

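Run:
```python
from h import *
p=imaging.capture("wrist");z=r.sense()["tcp_pos"][2]-.0104
for u in((247,194),(317,194)):print("former",tool(at_z(p,u,z)))
for u in((252,160),(308,160),(280,171)):print("spr",tool(at_z(p,u,.068)))
```

```text
former [ 0.0364 -0.0173  0.0104]
former [0.0364 0.0199 0.0104]
spr [ 0.0437 -0.0221  0.1023]
spr [0.0437 0.0224 0.1023]
spr [3.490e-02 1.000e-04 1.023e-01]
```

Emit:
{"method": "apply_moves", "body": {
  "moves": [
    [[0,-0.0008,0.03],0],
    [[0,0,0.03],0],
    [[0,0,0.02],0],
    [[0,0,0],0],
    [[0,0,0],0]
  ]
}}

```text
time_s: 31.37
tcp_pos: [0.5949, 0.1744, 0.0897]
ee_rot: [[0.321, -0.947, -0.002], [-0.947, -0.321, -0.002], [0.001, 0.002, -1.0]]
wrist_force: [0.0, -0.8, 0.5]
gripper_width: 0.39
gripper_force: 30.0
```

Emit:
{"method": "apply_moves", "body": {
  "moves": [
    [[0,0,0.006],0],
    [[0,0,0.003],0],
    [[0,0,0],0],
    [[0,0,0],0],
    [[0,0,0],0]
  ]
}}

```text
time_s: 31.78
tcp_pos: [0.5956, 0.1749, 0.0823]
ee_rot: [[0.321, -0.947, 0.001], [-0.947, -0.321, 0.001], [-0.0, -0.001, -1.0]]
wrist_force: [0.2, -0.0, -1.4]
gripper_width: 0.396
gripper_force: 30.0
```

Emit:
{"method": "apply_moves", "body": {
  "moves": [
    [[0,0,0.0015],0],
    [[0,0,0],0],
    [[0,0,0],0],
    [[0,0,0],0]
  ]
}}

```text
time_s: 32.12
tcp_pos: [0.5952, 0.1747, 0.08]
ee_rot: [[0.321, -0.947, 0.0], [-0.947, -0.321, 0.0], [-0.0, -0.0, -1.0]]
wrist_force: [0.6, -0.5, -1.5]
gripper_width: 0.389
gripper_force: 30.0
```

Emit:
{"method": "apply_moves", "body": {
  "moves": [
    [[0,0,0.001],0],
    [[0,0,0],0],
    [[0,0,0],0],
    [[0,0,0],0]
  ]
}}

```text
time_s: 32.45
tcp_pos: [0.5952, 0.1747, 0.0789]
ee_rot: [[0.321, -0.947, -0.0], [-0.947, -0.321, -0.0], [0.0, 0.0, -1.0]]
wrist_force: [-0.5, 0.0, 0.1]
gripper_width: 0.39
gripper_force: 30.0
```

Emit:
{"method": "apply_moves", "body": {
  "moves": [
    [[0,0,0],0],
    [[0,0,0],0],
    [[0,0,0],0],
    [[0,0,0],0],
    [[0,0,0],0]
  ],
  "hand": 0.08
}}

```text
time_s: 32.87
tcp_pos: [0.5953, 0.1747, 0.079]
ee_rot: [[0.321, -0.947, 0.0], [-0.947, -0.321, 0.0], [-0.0, -0.0, -1.0]]
wrist_force: [0.6, 0.3, -0.1]
gripper_width: 0.684
gripper_force: 0.0
```

Emit:
{"method": "apply_moves", "body": {
  "moves": [
    [[0,0,0],0],
    [[0,0,0],0],
    [[0,0,-0.02],0],
    [[0,0,-0.03],0],
    [[0,0,-0.04],0]
  ]
}}

```text
time_s: 33.28
tcp_pos: [0.5933, 0.1739, 0.1669]
ee_rot: [[0.321, -0.947, -0.007], [-0.947, -0.321, -0.003], [0.001, 0.007, -1.0]]
wrist_force: [0.6, 0.9, -0.1]
gripper_width: 0.909
gripper_force: 0.0
```

Emit:
{"method": "apply_moves", "body": {
  "moves": [
    [[0,0,-0.04],0],
    [[0,0,-0.04],0],
    [[0,0,0],0],
    [[0,0,0],0],
    [[0,0,0],0]
  ]
}}

```text
time_s: 33.7
tcp_pos: [0.5947, 0.1747, 0.2486]
ee_rot: [[0.321, -0.947, -0.001], [-0.947, -0.321, 0.0], [-0.001, 0.001, -1.0]]
wrist_force: [0.2, 1.0, -1.0]
gripper_width: 0.92
gripper_force: 0.0
```

Run:
```python
from h import *
p=imaging.capture("wrist");t=imaging.capture("scene")
for q in(p,t):
    k=masks(q,"large_former")
    for m in k: print(fit(k,"large_former",(.595,.1735,18.8),.068))
    k=masks(q,"spreader")
    for m in k: print(" spr",fit(k,"spreader",(.595,.1735,18.8),.054))
plan((.595,.174,.25))
```

```text
(array([0.5949, 0.1733]), np.float64(18.5), np.float64(0.034))
 spr (array([0.5944, 0.1739]), np.float64(18.3), np.float64(0.729))
(array([0.5969, 0.1757]), np.float64(20.6), np.float64(0.098))
 spr (array([0.595 , 0.1774]), np.float64(17.5), np.float64(0.595))
t 34.0 tcp [0.5949 0.1746 0.2477] yaw -161.3 q [ 31.3  20.7   2.1  -0.  -71.5 -12.6] | shift [ 0.0006  0.0001 -0.0023] n 1 turn 0
```

The former stands centred at the expected height (wrist fit 3% off, yaw 18.5°), and the gripper is clear of it.

```bash
python3 -c "
from h import *
print(r.finish_job())"
```

```text
the job is handed in; nothing more can be done
None
```

The plug is built on the base in the order asked (sole plate, two-bore block, spreader, large former), everything is let go, and the job was handed in at about 34 s; camera fits put each piece within about 3 mm of the one below, but the hand-in returned no verdict.

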